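# Slip test of a culture dish on the tilting plate

## Task

A round culture dish and a square rubber-footed reference weight lie side by side on the hinged plate of the slip tester. Raise the plate by its free end, which has a bar handle, until the dish slips and slides by itself down to the stop strip at the hinge, and stop there, before the reference weight slides too; touch neither of them. Then let go, leaving the plate standing at that angle so that it can be read off the scale.

Things in the scene. Friction and masses are not known exactly. Their poses are not given: they have to be found in the camera images.
- tester: fixed base of the slip tester, 325 x 215 mm; origin on the bench straight below the middle of the hinge axis, x from hinge to handle. A white quadrant scale stands on it beside the plate on the +y side, reaching 152 mm from the hinge axis and 160 mm above the bench.
- plate_hinge (a point): middle of the hinge axis of the aluminium plate, 36 mm above the bench. x runs along the plate to the handle end and rises with it, y is the hinge axis, z square to the plate. Plate 278 x 190 x 8 mm, upper face 4 mm above the axis, side rails 10 mm high. The stop strip lies across it, 14 mm high, upper side 16 mm from the axis.
- plate_handle (a point): centre of the steel bar handle, 10 mm thick, parallel to the hinge axis, on two posts 80 mm apart at the free end, 45 mm above the plate; 262 mm along x and 49 mm along z from plate_hinge, 85 mm above the bench at the start. Can be pinched from above between the posts, fingers closing along the plate; the bar turns in the grip as the plate tilts.
- plate (a joint): tilt of the plate (rad): 0 lying flat, as it starts, growing as the handle end rises, at most 0.96. The hinge is stiff: raising takes about 8 to 15 N at the handle, and the plate stays at any angle where it is let go.
- dish_center (a point): centre (half-way up) of the round culture dish, 58 mm across, 15 mm high, about 40 g, smooth, on the plate some 165 mm from the hinge axis, left or right of the middle. It slips at an angle that differs from run to run, between 10 and 24 degrees; against the stop strip its centre is 45 mm from the hinge axis.
- weight_center (a point): centre (half-way up) of the reference weight: square steel block on a black rubber foot, 50 mm wide, 22 mm high (37 mm with the small knob on top), about 120 g, on the plate some 165 mm from the hinge axis, on the other side of the middle from the dish. It slips 9 degrees or more later than the dish.
There are look-alikes about, which are no part of the job. Leave any orange or yellow look-alike of the part that bears weight_center alone.

How it is judged:
By the outcome, as a careful person would: the job done as asked, in the order asked, and still so for the second after the job is handed in, with the robot touching nothing.
It also fails if it takes over 48 s, if anything falls off the work surface, if the arm or the gripper's body presses on something with over 40 N, if the wrist force passes 120 N, or if a joint passes its speed limit or range.

## Robot

A 7-joint arm with a two-finger parallel gripper is mounted at the origin on a cart in front of the work surface, level with it; the furniture and walls round the work are solid. World frame = base frame: x ahead of the robot, y to its left, z up, the work surface at z = 0. Lengths are in mm, angles in rad, forces in N, time in s.
With the tool pointing down it reaches from about 425 to 875 mm from the base axis. Payload 4.7 kg.
Tool frame: the origin (TCP) lies between the finger pads; the fingertips stand 25 mm ahead of it and the grasp point (between the pads) lies 6 mm ahead of it; z points along the fingers, y is the line along which they close (so a half turn about z gives the same grasp; the last joint's range is limited). The gripper opens to 85 mm and grips with 20 to 120 N. Pads are 22 mm wide; open, the fingers measure 114 mm over their backs; the gripper's body (76 mm by 85 mm) begins 54 mm behind the grasp point. The pads swing forward as they close: fully open they stand 13 mm farther back than shut.
Start: joints at [1.157, 0.321, -0.07, 1.45, 0.023, 1.371, -0.057], TCP at [269.649, -591.451, 225.849] pointing down, gripper open.
Joint ranges: [-2.86, 2.86], [-0.3, 2.09], [-1.38, 1.24], [0.06, 2.45], [-1.56, 4.7], [0.09, 2.05], [-2.69, 2.69]. Speed limits (rad/s): [2.57, 2.57, 3.14, 3.14, 3.14, 3.14, 3.14].

## Interface

Orientations are given as a unit quaternion [w, x, y, z].
In Python, from plant import arm gives the robot as it stands.
- The arm moves only by the tool carry_out, never from a script. Its argument "rows" is a list that holds one entry, the list of rows, each a list of 4 numbers: the shift along the tool's x, y, z in units of 30 mm (1.0 is 30 mm), then the turn about the tool's z in units of 5 degrees (1.0 is 5 degrees). In form: [[[tx, ty, tz, yaw], ...]]. A call has 1 to 12 rows; each row is the pose to reach, as a shift and turn from the pose commanded when the call began, along the tool's axes at that moment; what a row does not reach only later rows make up. A row lasts 1/12 s, in which the tool goes at most 41.7 mm and 7.16 degrees, less where a joint would pass 70% of its speed; a pose out of reach is approached as far as the arm can. A call with a gripper value outside its range is refused whole. "hand" is the finger opening in mm, from 0 to 85.4, set as the call begins (left out, the last holds). The fingers move at their own pace and stop on an object; "force" is the grip in N (left out, the last holds). Time passes only in rows, so rows that repeat a pose let the fingers close. It gives the time, the measured TCP pose, the force, the opening and the grip force at its end, in the units of the state.
- arm.state(): the state, without advancing time (a new reading comes with each control period).
- arm.read_camera(name): name is "side" or "top" or "wrist"; returns a dict with "color" (384x512x3 uint8, blue, green, red), "camera_matrix" (3x3 intrinsics, pixels), "cam_to_world" (4x4, takes a point from camera to world coordinates); the wrist camera has in their place "hand_eye" (4x4, takes a point from camera to tool coordinates, whose origin is the TCP and whose axes are the flange's). Camera axes: x right, y up, looking along -z (the intrinsics and any distortion apply to the point x, -y, -z); pixel columns grow to the right and rows downward; lengths in mm; the calibration is good to about 2 mm. A picture is of the moment at which its call begins: read the wrist's pose just before it. There is no depth.
- arm.finish_job(): hands the job in; it is judged then, once.
The state is a dict: "time": time; "qpos": joint angles; "dq": joint speeds; "joint_torque": joint torques, N m; "eef_pos": TCP position; "orientation": TCP orientation; "force": force on the tool from outside, world axes, zero at the start; "moment": the same for the moment, N m; "finger_gap": opening from 0.0 (shut) to 1.0 (fully open); "grip_force": force on a finger pad.
Only numpy, scipy, OpenCV 4.12 (cv2) and the standard library are available. Lean on these libraries where they do the work, as an engineer would, in place of code of your own. Each camera call takes 0.05 s, during which the arm holds its last target. There are 200 camera calls.

## Working session

There is one attempt and no reset: what is moved stays moved. The work goes in short steps, Python scripts to look and compute and a tool call to move; the robot and the scene stay as the last step left them, time stands still between calls to the robot, and variables do not carry over. Pictures are saved under pics/ and viewed, at most 10 in all, crops included, and the job is handed in when it is done.

Besides the shell and the picture viewer there is one more tool, called after "Emit:" in YAML: its name, and indented under it one key for each argument. carry_out: Moves the arm, as the interface text tells. Its arguments: {"type":"object","properties":{"rows":{"type":"array"},"hand":{"type":"number"},"force":{"type":"number"}},"required":["rows"]}

```bash
ls; mkdir -p pics
python3 - <<'E'
from plant import arm
import cv2,numpy as np
a=arm.read_camera("top");b=arm.read_camera("side")
cv2.imwrite("pics/top.png",a["color"]);cv2.imwrite("pics/side.png",b["color"])
np.set_printoptions(precision=4,suppress=True)
for c in(a,b):print(c["camera_matrix"],c["cam_to_world"],[k for k in c])
s=arm.state();print(s["time"],s["eef_pos"],s["orientation"],s["force"])
E
```

```text
pics
[[497.4854   0.     246.6572]
 [  0.     497.4854 195.6615]
 [  0.       0.       1.    ]] [[  -0.0608    0.9735   -0.2203  245.779 ]
 [  -0.9982   -0.0594    0.013    76.4122]
 [  -0.0004    0.2206    0.9754 1378.2417]
 [   0.        0.        0.        1.    ]] ['color', 'camera_matrix', 'cam_to_world']
[[477.9472   0.     256.3575]
 [  0.     477.9472 192.861 ]
 [  0.       0.       1.    ]] [[    0.9995     0.0292    -0.008    501.7724]
 [   -0.0189     0.3918    -0.9199 -1004.5148]
 [   -0.0237     0.9196     0.3922   544.802 ]
 [    0.         0.         0.         1.    ]] ['color', 'camera_matrix', 'cam_to_world']
0.1 [ 269.4169 -591.0097  224.8158] [-0.0008  0.9772  0.2123 -0.0002] [ 0.2861 -0.7539 -0.7812]
```

View pics/top.png

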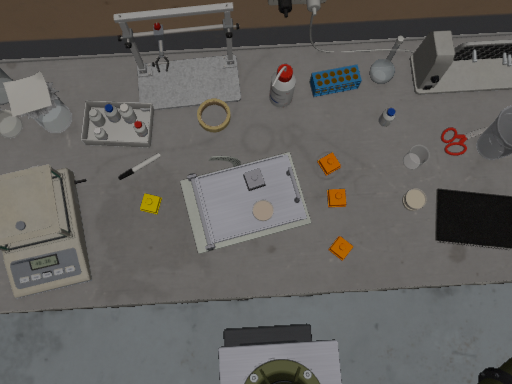

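View pics/side.png

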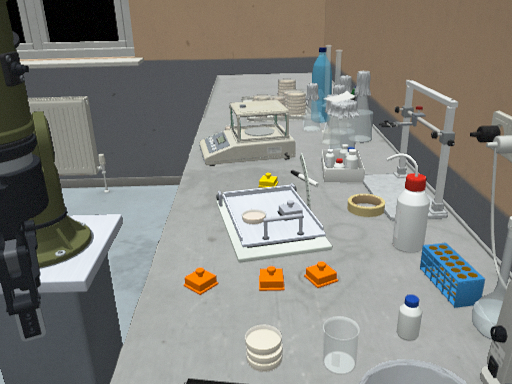

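The top view shows the tester at cols 183–308, rows 153–248. The hinge is on the left, the handle on the right near (293,185), and the scale is edge-on at (225,160). The dish is at (262,210) and the grey weight at (255,178). The orange blocks at (329,163), (337,197), (341,247) and the yellow one at (150,203) lie on the bench and are look-alikes. I'll enlarge the view to confirm this and find the handle.

Run:
```python
import cv2
a=cv2.imread("pics/top.png")[140:260,170:320];b=cv2.imread("pics/side.png")[170:265,205:335]
a=cv2.resize(a,(750,600),interpolation=cv2.INTER_CUBIC);b=cv2.resize(b,(780,570),interpolation=cv2.INTER_CUBIC)
cv2.imwrite("pics/tc.png",a);cv2.imwrite("pics/sc.png",b)
```

```text
(no output)
```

View pics/tc.png

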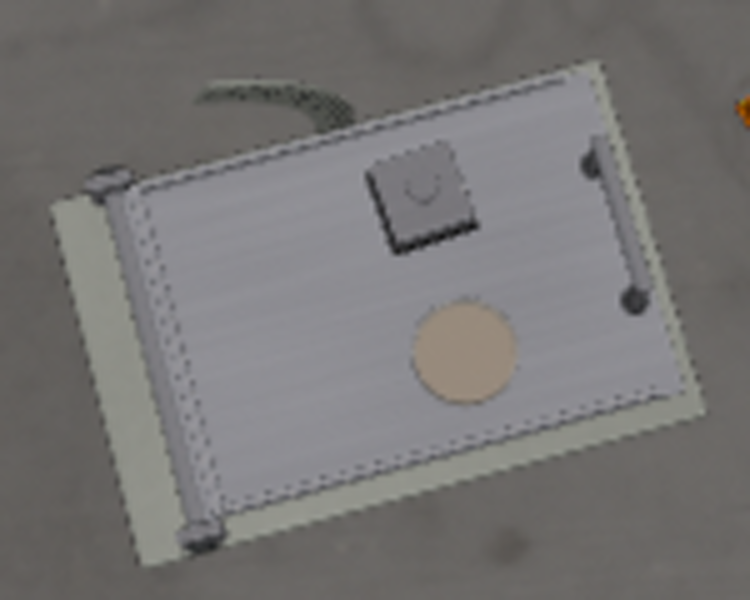

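View pics/sc.png

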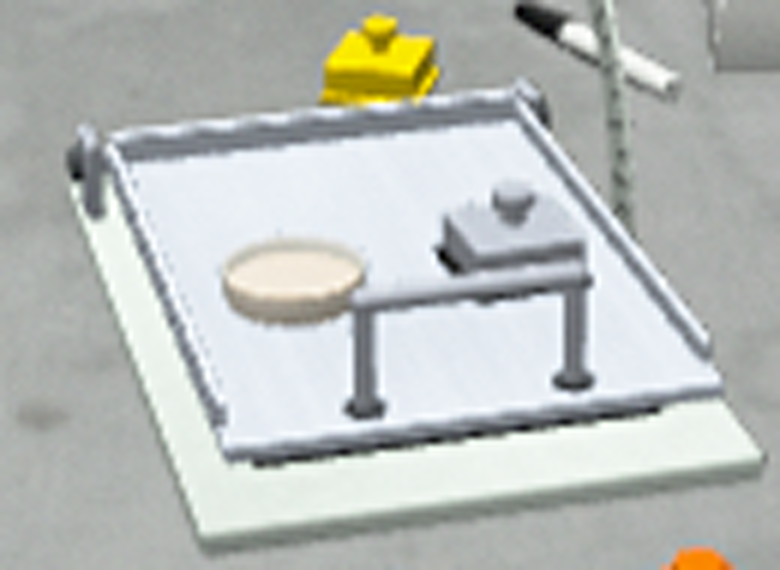

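The crops confirm the following:
- **Handle bar:** ends at (603,140) and (640,290) in the top crop, and at (358,299) and (590,276) in the side crop.
- **Hinge caps:** (110,185) and (203,537) in the top crop.
- **Weight:** the grey block with a black foot on the plate is the real one.
- **Dish:** on the −y side of the plate.

Next I'll cast rays onto these.

```bash
cat > h.py <<'E'
import numpy as np
from plant import arm
def ray(c,u,v):
    K=c["camera_matrix"];T=c["cam_to_world"]
    d=T[:3,:3]@np.array([(u-K[0,2])/K[0,0],-(v-K[1,2])/K[1,1],-1]);return T[:3,3],d/np.linalg.norm(d)
def onz(c,u,v,z):
    o,d=ray(c,u,v);return o+d*(z-o[2])/d[2]
def two(c1,p1,c2,p2):
    o,d=ray(c1,*p1);q,e=ray(c2,*p2)
    t=np.linalg.lstsq(np.c_[d,-e],q-o,rcond=None)[0];A=o+d*t[0];B=q+e*t[1]
    return (A+B)/2,np.linalg.norm(A-B)
E
python3 - <<'E'
from h import *
np.set_printoptions(precision=2,suppress=True)
a=arm.read_camera("top");b=arm.read_camera("side")
T=lambda u,v:(170+u/5-.4,140+v/5-.4);S=lambda u,v:(205+u/6-.4,170+v/6-.4)
h=onz(a,*T(110,185),36)/2+onz(a,*T(203,537),36)/2
p=[onz(a,*T(603,140),85),onz(a,*T(640,290),85)];print("bar",p,np.linalg.norm(p[0]-p[1]))
print("bar mid",two(a,T(621.5,215),b,S(474,287.5)),"hinge",h)
m=(p[0]+p[1])/2;print("len",np.linalg.norm((m-h)[:2]),"dir",np.degrees(np.arctan2(*(m-h)[1::-1])))
c=[onz(a,*T(*q),8) for q in[(52,205),(600,62),(705,410),(145,565)]]
print("base",c,[np.linalg.norm(c[i]-c[i-1]) for i in range(4)])
x=(c[1]-c[0]+c[2]-c[3]);print("basedir",np.degrees(np.arctan2(x[1],x[0])))
print("dish",onz(a,*T(465,350),55),"weight",onz(a,*T(420,190),62))
s=arm.state();print(s["eef_pos"],s["orientation"],s["qpos"])
from scipy.spatial.transform import Rotation as R
q=s["orientation"];print(R.from_quat([q[1],q[2],q[3],q[0]]).as_matrix())
E
```

```text
bar [array([608.19, -62.93,  85.  ]), array([524.28, -75.96,  85.  ])] 84.91459247274173
bar mid (array([566.86, -69.4 ,  85.64]), np.float64(2.079855670888794)) hinge [512.77 186.99  36.  ]
len 261.95159902640216 dir -78.2225119659655
base [array([610.58, 244.61,   8.  ]), array([676.41, -73.24,   8.  ]), array([ 470.26, -115.53,    8.  ]), array([402.86, 199.9 ,   8.  ])] [np.float64(212.47299457781764), np.float64(324.59835722434985), np.float64(210.4370683093229), np.float64(322.54802732238045)]
basedir -78.11894353458841
dish [503.31  17.95  55.  ] weight [592.41  36.78  62.  ]
[ 269.52 -591.16  225.13] [-0.    0.98  0.21 -0.  ] [ 1.16  0.32 -0.07  1.45  0.02  1.37 -0.06]
[[ 0.91  0.41 -0.  ]
 [ 0.41 -0.91  0.  ]
 [-0.   -0.   -1.  ]]
```

Both measurements agree. The handle is at (566.5, −69.4, 85), its distance from the hinge comes out at 262 mm (262 expected), and the plate direction is −78.2°. The first move goes toward a point above the handle.

Emit:
carry_out:
  rows:
    - [[0.8,-0.6,0,0.2],[2,-1.4,0,0.4],[3,-2.2,0.1,0.6],[4,-2.9,0.2,0.8],[5,-3.6,0.2,1],[6,-4.3,0.3,1.2],[7,-5.1,0.4,1.4],[8,-5.8,0.5,1.6],[9,-6.5,0.5,1.8],[10,-7.2,0.5,2],[10.7,-7.7,0.5,2.3],[11,-8,0.5,2.5]]
  hand: 60

```text
time: 1.2
eef_pos: [472.6, -231.5, 210.9]
orientation: [-0.001, 0.994, 0.107, 0.001]
force: [-0.5, -0.0, -0.7]
finger_gap: 0.701
grip_force: 0.0
```

```bash
cat >> h.py <<'E'
def shift(target,yaw_deg=None):
    from scipy.spatial.transform import Rotation as R
    s=arm.state();q=s["orientation"];M=R.from_quat([q[1],q[2],q[3],q[0]]).as_matrix()
    a=np.degrees(np.arctan2(M[1,1],M[0,1]))
    print("t",round(s["time"],2),"tcp",np.round(s["eef_pos"],1),"yaw",round(a,2),"units",np.round(M.T@(np.array(target)-s["eef_pos"])/30,2),"yawunits",round((a+78.2)/5,2),"F",np.round(s["force"],1),"gap",s["finger_gap"],"zax",np.round(M[:,2],3))
E
python3 -c "
from h import *
shift([566.5,-69.4,180])"
```

```text
t 1.2 tcp [ 472.6 -231.5  210.9] yaw -77.71 units [ 4.21 -4.61  1.04] yawunits 0.1 F [-0.5 -0.  -0.7] gap 0.700911463119884 zax [ 0.001  0.001 -1.   ]
```

Emit:
carry_out:
  rows:
    - [[0.5,-0.5,0.1,0.1],[1.2,-1.3,0.2,0.1],[2,-2.1,0.4,0.1],[2.8,-3,0.6,0.1],[3.5,-3.8,0.8,0.1],[4,-4.4,1,0.1],[4.2,-4.6,1,0.1],[4.2,-4.6,1,0.1],[4.2,-4.6,1,0.1],[4.2,-4.6,1,0.1]]

```text
time: 2.03
eef_pos: [564.4, -77.4, 181.0]
orientation: [0.001, 0.995, 0.099, -0.0]
force: [1.2, -0.7, 0.9]
finger_gap: 0.705
grip_force: 0.0
```

```bash
python3 -c "
from h import *
import cv2
shift([566.5,-69.4,91])
c=arm.read_camera('wrist');cv2.imwrite('pics/w1.png',c['color']);print(c['hand_eye'],c['camera_matrix'])"
```

```text
t 2.03 tcp [564.4 -77.4 181. ] yaw -78.65 units [ 0.12 -0.25  3.  ] yawunits -0.09 F [ 1.2 -0.7  0.9] gap 0.7049961929952114 zax [-0.    -0.001 -1.   ]
[[ 8.13930771e-04  9.66321514e-01  2.57336492e-01  6.53234115e+01]
 [ 9.99999615e-01 -8.71018143e-04  1.07847562e-04 -1.68634837e+00]
 [ 3.28360173e-04  2.57336305e-01 -9.66321850e-01 -1.48264172e+02]
 [ 0.00000000e+00  0.00000000e+00  0.00000000e+00  1.00000000e+00]] [[317.48015799   0.         261.31370444]
 [  0.         317.48015799 187.52270894]
 [  0.           0.           1.        ]]
```

View pics/w1.png

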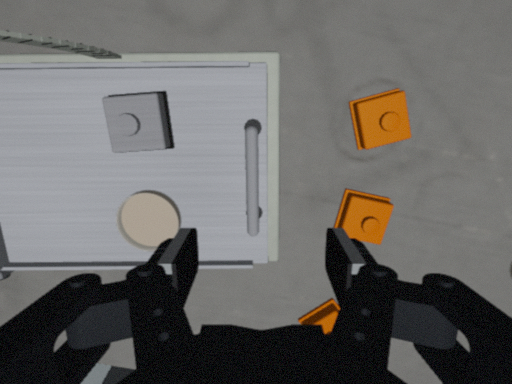

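The wrist view shows the bar running from (252,127) to (253,233). Cast at z=85 it lies at (+0.2, −0.29) units, which agrees with the top-camera figure. The dish (150,219) and the grey weight (138,122) are clear of the fingers. I'll descend and close on the bar.

Emit:
carry_out:
  rows:
    - [[0.15,-0.27,0.3,-0.1],[0.15,-0.27,0.8,-0.1],[0.15,-0.27,1.3,-0.1],[0.15,-0.27,1.8,-0.1],[0.15,-0.27,2.3,-0.1],[0.15,-0.27,2.7,-0.1],[0.15,-0.27,2.9,-0.1],[0.15,-0.27,3,-0.1],[0.15,-0.27,3,-0.1],[0.15,-0.27,3,-0.1]]
  hand: 48

```text
time: 2.92
eef_pos: [568.1, -66.2, 91.4]
orientation: [0.0, 0.995, 0.105, 0.0]
force: [0.3, -0.6, 0.1]
finger_gap: 0.562
grip_force: 0.0
```

Emit:
carry_out:
  rows:
    - [[0,0,0,0],[0,0,0,0],[0,0,0,0],[0,0,0,0],[0,0,0,0],[0,0,0,0],[0,0,0,0],[0,0,0,0]]
  hand: 0
  force: 40

```text
time: 3.58
eef_pos: [567.6, -66.2, 90.8]
orientation: [0.0, 0.995, 0.105, 0.0]
force: [-0.9, 0.3, -0.6]
finger_gap: -0.001
grip_force: 0.0
```

```bash
python3 -c "
from h import *
shift([566.5,-69.4,91])
for th in range(0,37,2):
  t=np.radians(th);print(th,'ty',round((262*np.cos(t)-49*np.sin(t)-262)/30,2),'tz',round(-(262*np.sin(t)+49*np.cos(t)-49)/30,2))"
```

```text
t 3.58 tcp [567.6 -66.2  90.8] yaw -77.99 units [-0.06  0.1  -0.01] yawunits 0.04 F [-0.9  0.3 -0.6] gap -0.0014128013460669195 zax [ 0. -0. -1.]
0 ty 0.0 tz -0.0
2 ty -0.06 tz -0.3
4 ty -0.14 tz -0.61
6 ty -0.22 tz -0.9
8 ty -0.31 tz -1.2
10 ty -0.42 tz -1.49
12 ty -0.53 tz -1.78
14 ty -0.65 tz -2.06
16 ty -0.79 tz -2.34
18 ty -0.93 tz -2.62
20 ty -1.09 tz -2.89
22 ty -1.25 tz -3.15
24 ty -1.42 tz -3.41
26 ty -1.6 tz -3.66
28 ty -1.79 tz -3.91
30 ty -1.99 tz -4.15
32 ty -2.19 tz -4.38
34 ty -2.41 tz -4.6
36 ty -2.63 tz -4.82
```

The fingers shut to 0, so they missed the bar. I'll look before moving again.

```bash
python3 -c "
from h import *
import cv2
c=arm.read_camera('wrist')['color'];b=arm.read_camera('side')['color'][150:270,190:340]
cv2.imwrite('pics/w2.png',np.hstack([cv2.resize(c,(400,300)),cv2.resize(b,(375,300),interpolation=cv2.INTER_CUBIC)]))"
```

```text
(no output)
```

View pics/w2.png

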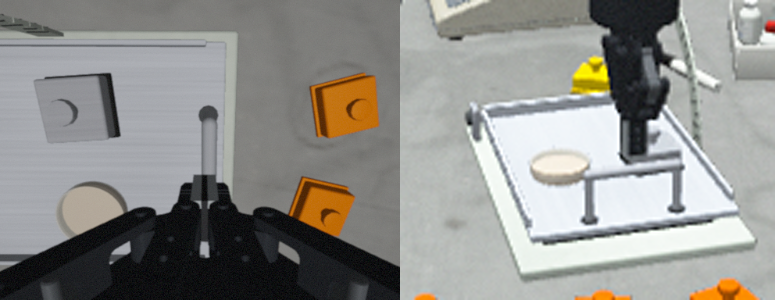

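The wrist view shows the bar at col 208, in line with the closed fingers. In the side view the tips end just above or behind the bar at about (635,160). I'll check height and offset with projections.

```bash
cat >> h.py <<'E'
def proj(c,P):
    T=c["cam_to_world"];K=c["camera_matrix"];p=T[:3,:3].T@(np.array(P)-T[:3,3])
    return np.round([K[0,2]-K[0,0]*p[0]/p[2],K[1,2]+K[1,1]*p[1]/p[2]],1)
E
python3 -c "
from h import *
import cv2
a=arm.read_camera('top');b=arm.read_camera('side');w=arm.read_camera('wrist')['color']
for n,P in dict(bar=(566.5,-69.4,85),tip=(567.6,-66.2,66),tcp=(567.6,-66.2,91)).items(): print(n,proj(b,P),proj(a,P))
x=cv2.resize(b['color'][185:235,255:315],(480,400),interpolation=cv2.INTER_CUBIC)
y=cv2.resize(w[130:330,200:340],(280,400),interpolation=cv2.INTER_CUBIC)
cv2.imwrite('pics/z3.png',np.hstack([x,y]))
g=w[:,:,1].astype(int)
for r in(160,180,200):print(r,g[r,245:290])
"
```

```text
bar [283.  217.9] [293.8 182.4]
tip [283.4 225. ] [292.  183.8]
tcp [283.4 214.8] [292.8 181.5]
160 [175 175 173 173 174 174 175 172 172 173 172 174 161 116 112 126 130 138
 148 149 151 152 149 151 155 154 150 151 147 141 130 120 123 145 170 175
 174 176 174 171 165 160 165 176 181]
180 [171 171 170 173 173 171 173 172 172 173 174 173 158 115 105 128 137 146
 147 150 150 151 152 153 155 153 155 149 148 141 129 121 127 153 172 175
 174 175 177 173 161 159 175 180 182]
200 [175 175 172 173 175 174 175 174 174 174 176 174 161 118 115 127 134 140
 145 149 151 154 155 153 156 156 150 149 144 136 126 121 144 170 179 178
 177 177 176 174 165 160 173 178 177]
```

View pics/z3.png

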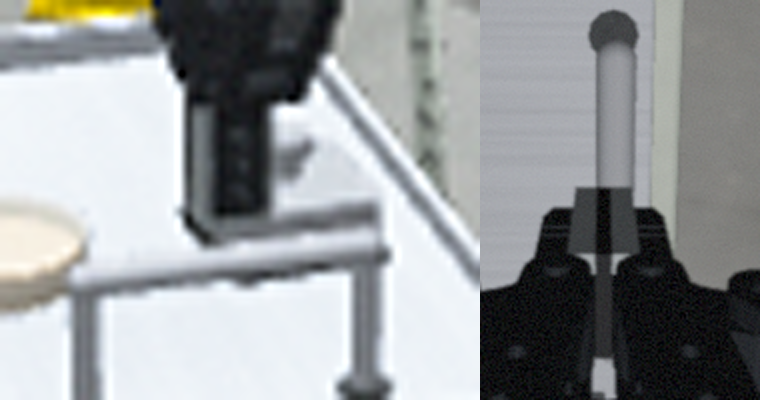

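The bar is laterally within about 3 mm, and the weight's apparent size confirms TCP z=91. The fingertip, though, shows at side row 215, which means z≈90 rather than 66. So the closed fingers end just above the bar and do not reach as low as assumed. I'll rise, reopen, shift +3 mm along tool y and go 15 mm lower. That stays above the plate whichever reading of the tip height is right.

Emit:
carry_out:
  rows:
    - [[0,0,-0.4,0],[0,0,-0.9,0],[0,0,-1,0],[0,0,-1,0]]

```text
time: 4.17
eef_pos: [569.0, -66.2, 122.7]
orientation: [0.001, 0.995, 0.105, 0.002]
force: [-0.9, 0.7, 0.2]
finger_gap: 0.001
grip_force: 0.0
```

Emit:
carry_out:
  rows:
    - [[0,0.1,0,0],[0,0.1,0,0],[0,0.1,0,0],[0,0.1,0,0],[0,0.1,0.4,0],[0,0.1,0.8,0],[0,0.1,1.1,0],[0,0.1,1.3,0],[0,0.1,1.5,0],[0,0.1,1.5,0],[0,0.1,1.5,0]]
  hand: 48

```text
time: 5.08
eef_pos: [568.1, -69.0, 75.3]
orientation: [-0.0, 0.995, 0.105, -0.0]
force: [-0.9, -0.0, -0.3]
finger_gap: 0.563
grip_force: 0.0
```

Emit:
carry_out:
  rows:
    - [[0,0,0,0],[0,0,0,0],[0,0,0,0],[0,0,0,0],[0,0,0,0],[0,0,0,0],[0,0,0,0],[0,0,0,0]]
  hand: 0
  force: 40

```text
time: 5.75
eef_pos: [568.6, -69.0, 76.4]
orientation: [0.0, 0.995, 0.105, 0.0]
force: [-1.6, 1.0, 5.5]
finger_gap: 0.095
grip_force: 39.3
```

The bar is gripped: opening about 8 mm, 39 N. Next I'll raise the plate along its arc to about 9° and look.

Emit:
carry_out:
  rows:
    - [[0,-0.03,-0.15,0],[0,-0.06,-0.3,0],[0,-0.1,-0.45,0],[0,-0.14,-0.6,0],[0,-0.18,-0.75,0],[0,-0.22,-0.9,0],[0,-0.27,-1.05,0],[0,-0.31,-1.2,0],[0,-0.36,-1.35,0],[0,-0.36,-1.35,0],[0,-0.36,-1.35,0]]
  force: 60

```text
time: 6.67
eef_pos: [566.4, -59.1, 115.4]
orientation: [0.0, 0.995, 0.105, 0.0]
force: [5.4, -1.1, -7.7]
finger_gap: 0.083
grip_force: 58.7
```

```bash
cat >> h.py <<'E'
# dish/weight distance from hinge, by side-camera centroid cast onto the tilted plate; th from TCP height
def look(z0=76.4,save=None,cams=("side","top")):
    import cv2
    s=arm.state();e=np.array(s["eef_pos"]);dz=e[2]-z0
    th=np.arcsin((49+dz)/266.5)-np.arctan2(49,262)
    d=np.array([.204,-.979,0]);H=np.array([512.8,187,36]);z=np.array([0,0,1.])
    X=d*np.cos(th)+z*np.sin(th);Z=-d*np.sin(th)+z*np.cos(th);Y=np.cross(Z,X)
    print("t",round(s["time"],2),"tcp",np.round(e,1),"tilt",round(np.degrees(th),1),"F",np.round(s["force"],1),"gap",round(s["finger_gap"],3),"grip",round(s["grip_force"],1))
    for n in cams:
        c=arm.read_camera(n);im=c["color"]
        if save:cv2.imwrite(f"pics/{save}_{n}.png",im)
        q=[proj(c,H+X*a+Y*b+Z*4) for a in(15,240) for b in(-90,90)]
        m=np.zeros(im.shape[:2],np.uint8);cv2.fillConvexPoly(m,cv2.convexHull(np.array(q,np.int32)),255)
        hsv=cv2.cvtColor(im,cv2.COLOR_BGR2HSV)
        k=cv2.inRange(hsv,(5,22,100),(25,110,255))&m
        nn,l,st,ct=cv2.connectedComponentsWithStats(k)
        if nn<2:print(n,"no dish");continue
        i=1+st[1:,4].argmax();o,r=ray(c,*ct[i])
        t=((H-o)@Z+15)/(r@Z);p=o+r*t-H
        print(n,"dish x",round(p@X,1),"y",round(p@Y,1),"px",np.round(ct[i],1),"area",st[i,4])
E
python3 -c "
from h import *
look(save='l1')"
```

```text
t 6.67 tcp [566.4 -59.1 115.4] tilt 8.7 F [ 5.4 -1.1 -7.7] gap 0.083 grip 58.7
side dish x 190.3 y -53.2 px [251.6 208.7] area 117
top dish x 164.0 y -44.7 px [261.6 208.8] area 337
```

The dish is at 164 mm (top camera), tilt about 8.7°, no slip yet. I'll continue in steps of about 1.5–2°.

Emit:
carry_out:
  rows:
    - [[0,-0.03,-0.07,0],[0,-0.06,-0.15,0],[0,-0.08,-0.22,0],[0,-0.11,-0.3,0],[0,-0.11,-0.3,0],[0,-0.11,-0.3,0]]

```text
time: 7.27
eef_pos: [565.7, -56.0, 124.3]
orientation: [0.0, 0.995, 0.105, 0.0]
force: [5.4, -0.3, -7.8]
finger_gap: 0.081
grip_force: 58.6
```

```bash
python3 -c "
from h import *
look(cams=['top'])"
```

```text
t 7.27 tcp [565.7 -56.  124.3] tilt 10.7 F [ 5.4 -0.3 -7.8] gap 0.081 grip 58.6
top dish x 164.4 y -44.8 px [261.3 208.5] area 337
```

Emit:
carry_out:
  rows:
    - [[0,-0.03,-0.07,0],[0,-0.06,-0.14,0],[0,-0.09,-0.22,0],[0,-0.12,-0.29,0],[0,-0.12,-0.29,0],[0,-0.12,-0.29,0],[0,-0.12,-0.29,0]]

```text
time: 7.9
eef_pos: [565.0, -52.6, 132.9]
orientation: [0.0, 0.995, 0.105, 0.0]
force: [6.1, -0.6, -8.8]
finger_gap: 0.085
grip_force: 58.6
```

```bash
python3 -c "
from h import *
look(save='l2')"
```

```text
t 7.9 tcp [565.  -52.6 132.9] tilt 12.7 F [ 6.1 -0.6 -8.8] gap 0.085 grip 58.6
side dish x 195.4 y -52.8 px [251.8 203.4] area 109
top dish x 164.5 y -44.7 px [260.7 208.2] area 341
```

Emit:
carry_out:
  rows:
    - [[0,-0.03,-0.07,0],[0,-0.06,-0.14,0],[0,-0.1,-0.21,0],[0,-0.13,-0.28,0],[0,-0.13,-0.28,0],[0,-0.13,-0.28,0],[0,-0.13,-0.28,0]]

```text
time: 8.58
eef_pos: [564.4, -48.9, 141.6]
orientation: [0.0, 0.995, 0.104, 0.001]
force: [6.6, -2.1, -7.9]
finger_gap: 0.08
grip_force: 58.7
```

```bash
python3 -c "
from h import *
look(cams=['top'])"
```

```text
t 8.58 tcp [564.4 -48.9 141.6] tilt 14.8 F [ 6.6 -2.1 -7.9] gap 0.08 grip 58.7
top dish x 164.7 y -44.9 px [260.2 208.1] area 343
```

Emit:
carry_out:
  rows:
    - [[0,-0.04,-0.07,0],[0,-0.07,-0.14,0],[0,-0.1,-0.21,0],[0,-0.14,-0.28,0],[0,-0.14,-0.28,0],[0,-0.14,-0.28,0],[0,-0.14,-0.28,0]]

```text
time: 9.22
eef_pos: [563.6, -45.0, 149.9]
orientation: [0.001, 0.995, 0.104, 0.001]
force: [5.6, -0.7, -7.6]
finger_gap: 0.083
grip_force: 58.6
```

```bash
python3 -c "
from h import *
look(cams=['top'])"
```

```text
t 9.22 tcp [563.6 -45.  149.9] tilt 16.8 F [ 5.6 -0.7 -7.6] gap 0.083 grip 58.6
top dish x 164.8 y -44.9 px [259.5 207.9] area 343
```

Emit:
carry_out:
  rows:
    - [[0,-0.04,-0.07,0],[0,-0.08,-0.14,0],[0,-0.11,-0.21,0],[0,-0.15,-0.28,0],[0,-0.15,-0.28,0],[0,-0.15,-0.28,0],[0,-0.15,-0.28,0]]

```text
time: 9.85
eef_pos: [562.7, -40.7, 158.2]
orientation: [0.001, 0.995, 0.104, 0.001]
force: [6.3, -2.7, -8.2]
finger_gap: 0.081
grip_force: 58.6
```

```bash
python3 -c "
from h import *
look(cams=['top'])"
```

```text
t 9.85 tcp [562.7 -40.7 158.2] tilt 18.8 F [ 6.3 -2.7 -8.2] gap 0.081 grip 58.6
top dish x 165.3 y -44.8 px [258.9 207.6] area 345
```

Emit:
carry_out:
  rows:
    - [[0,-0.04,-0.06,0],[0,-0.08,-0.12,0],[0,-0.12,-0.19,0],[0,-0.15,-0.25,0],[0,-0.15,-0.25,0],[0,-0.15,-0.25,0],[0,-0.15,-0.25,0]]

```text
time: 10.48
eef_pos: [561.8, -36.5, 165.6]
orientation: [0.001, 0.995, 0.104, 0.001]
force: [6.5, -2.0, -8.4]
finger_gap: 0.083
grip_force: 58.5
```

```bash
python3 -c "
from h import *
look(cams=['top'])"
```

```text
t 10.48 tcp [561.8 -36.5 165.6] tilt 20.6 F [ 6.5 -2.  -8.4] gap 0.083 grip 58.5
top dish x 162.3 y -45.0 px [257.1 207.8] area 341
```

The dish has moved 3 mm and may be starting to slip. I'll hold and watch.

Emit:
carry_out:
  rows:
    - [[0,0,0,0],[0,0,0,0],[0,0,0,0],[0,0,0,0],[0,0,0,0],[0,0,0,0],[0,0,0,0],[0,0,0,0],[0,0,0,0]]

```text
time: 11.28
eef_pos: [561.8, -36.5, 165.6]
orientation: [0.001, 0.995, 0.104, 0.001]
force: [6.9, -2.7, -9.5]
finger_gap: 0.082
grip_force: 58.5
```

```bash
python3 -c "
from h import *
look(save='l3')"
```

```text
t 11.28 tcp [561.8 -36.5 165.6] tilt 20.6 F [ 6.9 -2.7 -9.5] gap 0.082 grip 58.5
side dish x 263.7 y -70.1 px [248.6 193.4] area 62
top dish x 127.3 y -45.1 px [245. 212.] area 336
```

It is sliding (127 mm now) at about 20.6°. I'll keep holding.

Emit:
carry_out:
  rows:
    - [[0,0,0,0],[0,0,0,0],[0,0,0,0],[0,0,0,0],[0,0,0,0],[0,0,0,0],[0,0,0,0],[0,0,0,0],[0,0,0,0],[0,0,0,0],[0,0,0,0],[0,0,0,0]]

```text
time: 12.38
eef_pos: [561.8, -36.5, 165.6]
orientation: [0.001, 0.995, 0.104, 0.001]
force: [6.3, -1.8, -9.2]
finger_gap: 0.082
grip_force: 58.5
```

```bash
python3 -c "
from h import *
look(save='l4')"
```

```text
t 12.38 tcp [561.8 -36.5 165.6] tilt 20.6 F [ 6.3 -1.8 -9.2] gap 0.082 grip 58.5
side dish x 216.2 y -71.8 px [244.  192.8] area 17
top dish x 46.9 y -44.6 px [217.8 221.1] area 316
```

The dish rests against the stop strip (46.9 measured, 45 expected). Now I'll release and retreat straight up.

Emit:
carry_out:
  rows:
    - [[0,0,0,0],[0,0,0,0],[0,0,0,0],[0,0,0,0],[0,0,0,0],[0,0,0,0],[0,0,0,0]]
  hand: 40

```text
time: 13.07
eef_pos: [561.0, -34.9, 166.8]
orientation: [0.0, 0.995, 0.105, -0.0]
force: [0.7, 0.3, -0.6]
finger_gap: 0.469
grip_force: 0.0
```

Emit:
carry_out:
  rows:
    - [[0,0,-0.2,0],[0,0,-0.5,0],[0,0,-0.9,0],[0,0,-1.4,0],[0,0,-2,0],[0,0,-2.6,0],[0,0.3,-3.2,0],[0,0.6,-3.6,0],[0,1,-4,0],[0,1,-4,0],[0,1,-4,0]]

```text
time: 13.98
eef_pos: [567.8, -64.7, 288.0]
orientation: [0.0, 0.995, 0.104, 0.001]
force: [-0.1, 0.5, -0.1]
finger_gap: 0.466
grip_force: 0.0
```

```bash
python3 -c "
from h import *
import cv2
s=arm.state();print(s['time'],s['eef_pos'],s['force'])
a=arm.read_camera('top')['color'][130:265,165:325];b=arm.read_camera('side')['color'][130:265,190:350]
cv2.imwrite('pics/end.png',np.hstack([cv2.resize(x,(400,338),interpolation=cv2.INTER_CUBIC) for x in(a,b)]))"
```

```text
13.9833 [567.75771561 -64.70799708 288.00383467] [-0.07502334  0.46178593 -0.09497081]
```

View pics/end.png

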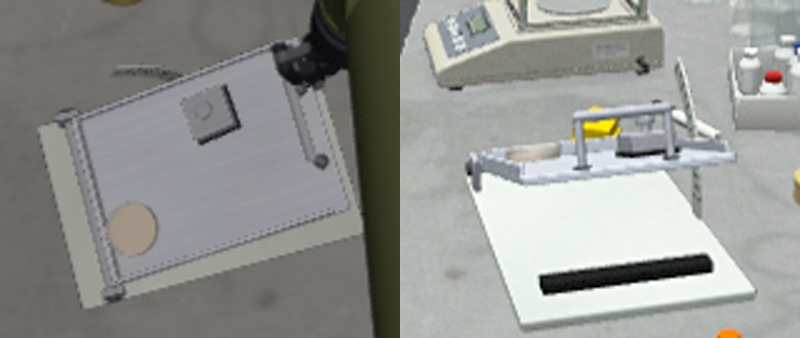

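The plate stands tilted and free of the gripper. The dish is against the stop strip at (132,229), the grey weight is still in its place at (212,112), and the robot is clear. I'll hand the job in.

```bash
python3 -c "
from plant import arm
print(arm.finish_job())"
```

```text
the job is handed in; nothing more can be done
None
```

The job is handed in at about 14 s: the dish slipped at about 20.6° and slid to the stop strip, the reference weight stayed put, and the plate was let go standing at that angle with the arm clear.

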